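Unhook a printing block from its rack and set it on the proofing board

TASK

Two printing blocks hang side by side by their steel lips on the rail of the sloping rack: take the broad one by its handle and swing its lower end up until the block is about level while its lip stays hooked on the rail, then lift the lip up off the rail. Set the block down, still held, printing face down in the middle of the proofing board with its sides square to the board's (long way along long way), and let go. Leave the narrow block hanging as it is.

Things in the scene. Friction and masses are not known exactly. Their poses are not given: they have to be found in the camera images.
- broad_block: Hung dark wood block, 0.4 kg, x -144 to -14, y -55 to 55, z -17 (printing face) to 11 mm (back). Origin in the hook of its steel lip, on the rail's axis when hung. Handle bar on the back: centre x -79, 22 (x) by 60 (y), z 11 to 53. Lip 34 wide at the +x end: underside z 6, nib slants out from x 6 down to z -9, x 13; clears the rail 15 mm up. Hung, x points up and away from the robot at 30 degrees.
- narrow_block: The other hung block: same make, length, lip and frame, but 60 mm wide (y) with a handle 44 mm wide. It stays hanging. Either block may be the left one; they hang about 150 mm apart along the rail.
- rack: Fixed wooden rack, base 190 by 340 mm, front (-x) to the robot, origin on the table below the rail. The rail (ledge for the lips): round steel bar, 12 mm diameter, 330 long along y, axis at x 0, z 150. A sloping rest at about x -92, z 70 carries the blocks' lower ends. End posts at y -160 and 160, 160 mm high.
- board: Fixed plywood proofing board lying on the table, 190 mm (x) by 150 mm (y) by 16 mm thick, printed with rows of ochre dots. Origin: centre of its underside; its top is at z 16. A small block with a round knob stands beside it.
There are look-alikes about, which are no part of the job. What is shaped like the broad_block but pink or red is not meant.

How it is judged (in metres and radians):
On the way, in this order (a step that is already met when the one before it is completed fails the run):
1. the broad block's lower end is swung up until the block is within 15 degrees of level, its lip still hooked on the rail (origin within 12 mm of the rail axis, in height and across) (angle between broad_block's own z axis and vertical below 0.262 rad and z of broad_block in the frame of rack between 0.138 and 0.162 m and x of broad_block in the frame of rack between -0.012 and 0.012 m), for 0.1 s.
2. the lip is lifted off the rail, at least 25 mm up (z of broad_block in the frame of rack above 0.175 m), for 0.05 s.
3. the block is brought down to within 12 mm of the board while the fingers still hold it (z of broad_block in the frame of board below 0.045 m and x of board in the frame of broad_block between -0.114 and -0.044 m and y of board in the frame of broad_block between -0.035 and 0.035 m and contact force between the fingers and broad_block above 0.5 N), for 0.05 s.
At the end, for the whole second after the job is handed in: The broad block lies at rest, printing face down and flat on the proofing board, its middle within 20 mm of the board's middle each way, its long sides along the board's long sides within 11 degrees (either end first), and the narrow block hangs within 15 mm of where it was (x of board in the frame of broad_block between -0.099 and -0.059 m and y of board in the frame of broad_block between -0.02 and 0.02 m and z of broad_block in the frame of board between 0.028 and 0.039 m and angle between broad_block's own z axis and vertical below 0.08 rad and angle between the x axis of broad_block and the x axis of board, either way round below 0.2 rad and linear speed of broad_block below 0.02 m/s and distance of narrow_block from where it was at the start of the episode below 0.015 m); the robot touches nothing.
It fails at once if the narrow block is shifted by more than 15 mm or tilted out of its hung slope by more than about 8 degrees (distance of narrow_block from where it was at the start of the episode above 0.015 m or angle between narrow_block's own z axis and vertical below 0.38 rad or angle between narrow_block's own z axis and vertical above 0.67 rad).
It also fails if it takes over 42 s, if anything falls off the work surface, if the arm or the gripper's body presses on something with over 40 N, if the wrist force passes 120 N, or if a joint passes its speed limit or range.

ROBOT

A 6-joint arm with a two-finger parallel gripper is mounted at the origin on the work surface. World frame = base frame: x ahead of the robot, y to its left, z up, the work surface at z = 0. Lengths are in m, angles in degrees, forces in N, time in s.
With the tool pointing down it reaches from about 0.325 to 0.775 m from the base axis. Payload 5.5 kg.
Tool frame: the origin (TCP) lies at the centre of the arm's flange, where the gripper is bolted on; the fingertips stand 182 mm ahead of it and the grasp point (between the pads) lies 163 mm ahead of it; z points along the fingers, y is the direction in which the jaws open and shut (so a half turn about z gives the same grasp; the last joint's range is limited). The gripper opens to 88 mm and grips with 3 to 60 N. Pads are 20 mm wide; open, the fingers measure 115 mm over their backs; the gripper's body (75 mm by 178 mm) begins 61 mm behind the grasp point.
Start: joints at [69.803, 5.22, 70.514, -0, 104.267, -3.249], TCP at [0.175, 0.574, 0.405] pointing down, gripper open.
Joint ranges: [-164.24, 164.24], [-49.07, 125.15], [9.68, 141.18], [-86.29, 266.29], [3.28, 154.24], [-151.56, 151.56]. Speed limits (degrees/s): [147.25, 147.25, 172.46, 180, 180, 180].

INTERFACE

Orientations are given as [roll, pitch, yaw] about the fixed x, y, z axes, in that order (R = Rz(yaw) Ry(pitch) Rx(roll)).
In Python, from station import r gives the robot as it stands. The module is installed in compiled form; this text tells all that it offers. Calls block until the motion is done:
- r.reach(position, orientation): joint-space move of the TCP to a pose.
- r.servo_line(position, rotation=None, speed=0.15): straight line of the TCP; rotation=None keeps the orientation; speed is the mean speed in m/s.
- r.move_joints(angles): joint-space move.
- r.let_go() and r.grab(squeeze=None): open the fingers fully, or close them until they stop; squeeze is the grip in N (None keeps the last).
- r.wait(seconds).
- r.inverse_kinematics(position, orientation): joint angles nearest the present ones, or None.
- r.sense(): the state.
- r.snapshot(name): name is "scene" or "top" or "wrist"; returns a dict with "frame" (400x640x3 uint8, red, green, blue), "fx", "fy", "cx", "cy" (pixels), "dist_coeffs" ([k1, k2, p1, p2, k3] as OpenCV has them; the pictures are not rectified), "R" (3x3) and "t" (3): a world point X has camera coordinates R X + t. Camera axes: x right, y down, z forward; pixel columns grow to the right and rows downward; lengths in m; the calibration is good to about 2 mm. A picture is of the moment at which its call begins. There is no depth.
A pose or a line that the arm cannot do raises r.IKError and nothing moves.
- r.hand_in(): hands the job in, once; it reports no verdict.
The state is a dict: "clock": time; "joints": joint angles; "joint_vel": joint speeds; "joint_torque": joint torques, N m; "tcp_pos": TCP position; "orientation": TCP orientation; "contact_force": force on the tool from outside, world axes, zero at the start; "torque": the same for the moment, N m; "opening": finger opening in m.
Only numpy, scipy, OpenCV 4.12 (cv2) and the standard library are available. Lean on these libraries where they do the work, as an engineer would, in place of code of your own. Each camera call takes 0.05 s, during which the arm holds its last target. There are 200 camera calls.

## Working session

There is one attempt and no reset: what is moved stays moved. The work goes in short steps, each a Python script; the robot and the scene stay as the last script left them, time stands still between calls to the robot, and variables do not carry over. Pictures are saved under pics/ and viewed, about 8 in all and at most 12, crops included, and the job is handed in when it is done.

```bash
mkdir -p pics
cat > h.py <<'E'
import numpy as np, cv2
from station import r
def snap(n,f):
    s=r.snapshot(n); cv2.imwrite(f"pics/{f}.png",s["frame"][:,:,::-1]); 
    np.savez(f"pics/{f}.npz",**{k:np.array(v) for k,v in s.items()}); return s
def load(f): return dict(np.load(f"pics/{f}.npz"))
def ray(s,uv):
    K=np.array([[s["fx"],0,s["cx"]],[0,s["fy"],s["cy"]],[0,0,1]],float)
    p=cv2.undistortPoints(np.array(uv,float).reshape(-1,1,2),K,np.array(s["dist_coeffs"],float)).reshape(-1,2)
    R=np.array(s["R"]);t=np.array(s["t"])
    d=np.c_[p,np.ones(len(p))]@R; return -R.T@t, d/np.linalg.norm(d,axis=1)[:,None]
def onz(s,uv,z):
    c,d=ray(s,uv); return c+d*((z-c[2])/d[:,2])[:,None]
def tri(views):
    A=np.zeros((3,3));b=np.zeros(3);L=[]
    for s,uv in views:
        c,d=ray(s,[uv]);P=np.eye(3)-np.outer(d[0],d[0]);A+=P;b+=P@c;L.append((P,c))
    x=np.linalg.solve(A,b);return x,[float(np.linalg.norm(P@(x-c))) for P,c in L]
def proj(s,X):
    K=np.array([[s["fx"],0,s["cx"]],[0,s["fy"],s["cy"]],[0,0,1]],float)
    return cv2.projectPoints(np.array(X,float).reshape(-1,3),cv2.Rodrigues(np.array(s["R"]))[0],np.array(s["t"],float),K,np.array(s["dist_coeffs"],float))[0].reshape(-1,2)
E
python3 - <<'E'
from h import *
for n in("scene","top"):
    s=snap(n,n); c,_=ray(s,[[320,200]]); print(n,c,_,s["fx"])
print(r.sense()["clock"])
E
```

```text
scene [ 1.13571138 -0.39592493  0.7048899 ] [[-0.6210076   0.4926442  -0.60963206]] 407.01237334307
top [0.33767809 0.06833885 1.25051562] [[ 0.17424359  0.02413994 -0.98440664]] 471.5332068300283
0.1
```

View pics/scene.png

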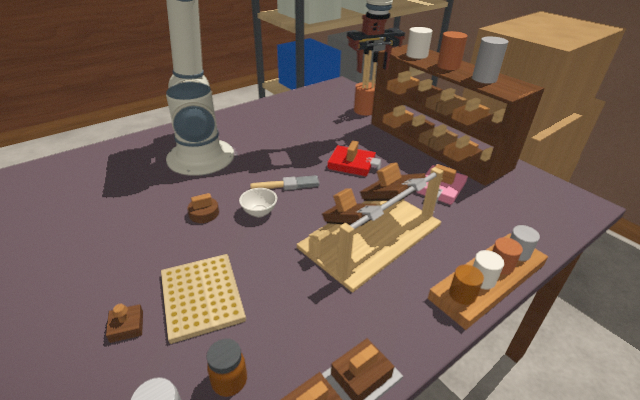

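View pics/top.png

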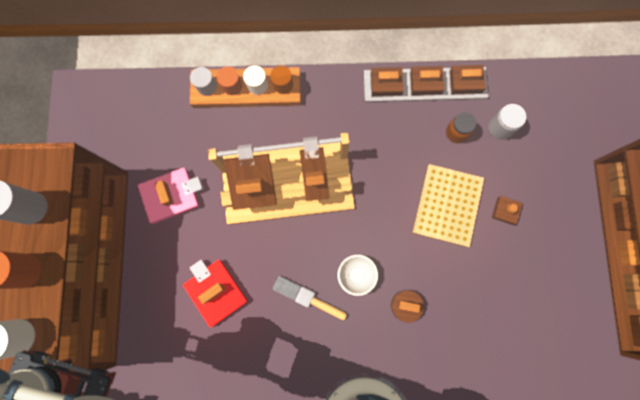

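The top view shows the broad block at left (250,183), hung by its lip at (245,152). The narrow block is at (314,172). The rail runs (213,154) to (346,139), and the board is centred near (449,205). The red and pink blocks lie at (215,293) and (170,195).

Run:
```python
from h import *
np.set_printoptions(precision=4,suppress=True)
s=load("top")
a=onz(s,[[213,154],[346,139],[245,152],[311,145]],.15); print(a)
print(onz(s,[[429,165],[484,178],[471,246],[414,234]],.016))
q=r.sense(); print(q["orientation"],q["tcp_pos"])
c=a[2]; yaw=np.degrees(np.arctan2(*(a[0]-a[1])[[1,0]]))-90; print("yaw",yaw)
for i,(dx,dy) in enumerate([(-.12,0.02),(-.12,-.10)]):
    for ya in (yaw,yaw+180,yaw-180):
        for P in ([180,0,ya],):
            p=[c[0]+dx,c[1]+dy,.43]
            j=r.inverse_kinematics(p,P)
            print(p,P,j)
            if j is not None: break
        if j is not None: break
    r.reach(p,P); w=snap("wrist",f"w{i}"); print(ray(w,[[320,200]]))
cv2.imwrite("pics/w01.png",np.hstack([cv2.imread("pics/w0.png"),cv2.imread("pics/w1.png")])[:, :][:, :])
im=np.vstack([cv2.resize(cv2.imread(f"pics/w{i}.png"),(480,300)) for i in(0,1)]); cv2.imwrite("pics/w01.png",im)
print(r.sense()["clock"])
```

```text
[[0.6514 0.3515 0.15  ]
 [0.6813 0.0294 0.15  ]
 [0.6546 0.2744 0.15  ]
 [0.6683 0.1146 0.15  ]]
[[ 0.6448 -0.1962  0.016 ]
 [ 0.6054 -0.34    0.016 ]
 [ 0.4256 -0.2914  0.016 ]
 [ 0.4601 -0.1456  0.016 ]]
[-179.9008   -0.0058  163.0499] [0.1749 0.574  0.4036]
yaw 5.30534539908254
[np.float64(0.5345786221438769), np.float64(0.29437775552674084), 0.43] [180, 0, np.float64(5.30534539908254)] [ 25.6466   7.2285  65.7836  -0.     106.9879 110.3413]
(array([0.6008, 0.3013, 0.4095]), array([[-0.2405, -0.016 , -0.9705]]))
[np.float64(0.5345786221438769), np.float64(0.1743777555267408), 0.43] [180, 0, np.float64(5.30534539908254)] [ 14.5996  -0.2358  73.5491  -0.     106.6867  99.2943]
(array([0.601 , 0.1806, 0.4099]), array([[-0.2398, -0.0151, -0.9707]]))
2.475
```

View pics/w01.png

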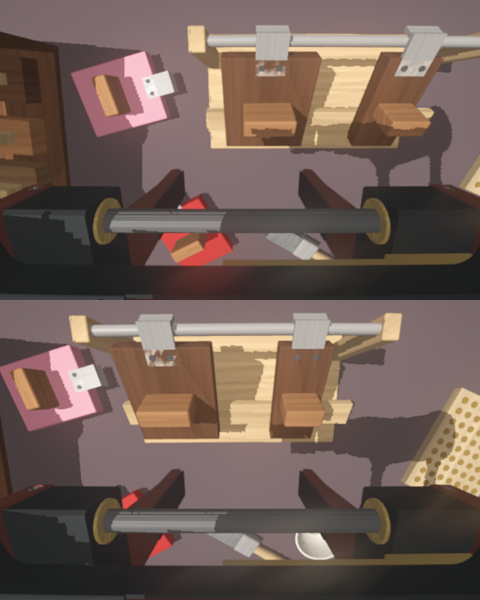

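Broad block's handle top is near full-res (360,145) in wrist view 0 and (220,130) in view 1. The lips are at (363,57) and (208,42). I'll enlarge both for corner picking.

Run:
```python
from h import *
a=cv2.imread("pics/w0.png")[25:205,290:440];b=cv2.imread("pics/w1.png")[10:190,140:290]
im=np.hstack([cv2.resize(x,None,fx=2.66,fy=3.2,interpolation=cv2.INTER_CUBIC) for x in(a,b)])
cv2.imwrite("pics/c.png",im);print(im.shape)
for f,x0,x1,y0,y1 in(("w0",300,420,120,190),("w1",160,280,105,180)):
    h=cv2.cvtColor(cv2.imread(f"pics/{f}.png"),cv2.COLOR_BGR2HSV)
    for y in range(y0,y1,6): print(f,y,[tuple(int(v) for v in h[y,x]) for x in ((360,) if f=="w0" else (215,))])
```

```text
(576, 798, 3)
w0 120 [(12, 123, 124)]
w0 126 [(12, 126, 123)]
w0 132 [(12, 130, 122)]
w0 138 [(13, 131, 162)]
w0 144 [(14, 131, 164)]
w0 150 [(13, 132, 156)]
w0 156 [(13, 131, 164)]
w0 162 [(14, 126, 194)]
w0 168 [(14, 127, 195)]
w0 174 [(12, 131, 121)]
w0 180 [(12, 131, 123)]
w0 186 [(11, 120, 83)]
w1 105 [(11, 122, 121)]
w1 111 [(11, 123, 120)]
w1 117 [(11, 123, 122)]
w1 123 [(11, 123, 124)]
w1 129 [(13, 131, 162)]
w1 135 [(13, 131, 163)]
w1 141 [(13, 130, 167)]
w1 147 [(13, 131, 168)]
w1 153 [(14, 125, 198)]
w1 159 [(14, 128, 194)]
w1 165 [(14, 127, 187)]
w1 171 [(11, 124, 128)]
w1 177 [(11, 126, 130)]
```

View pics/c.png

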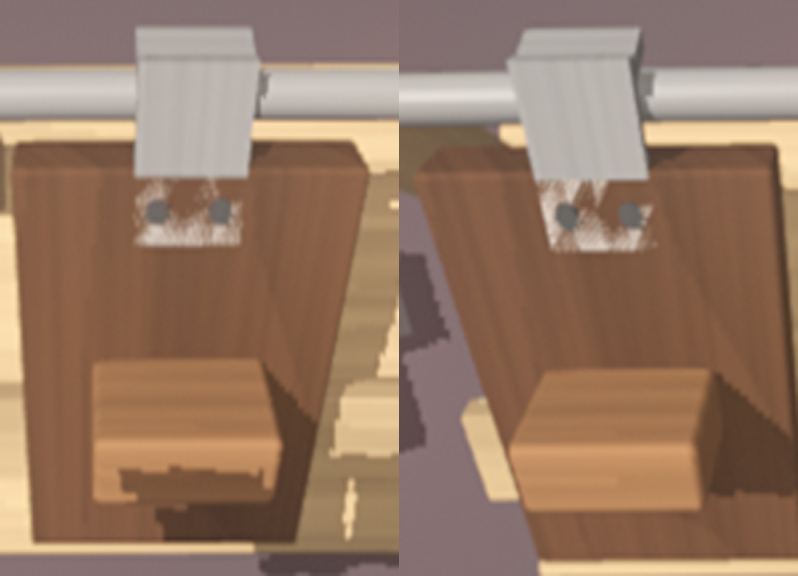

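The crop shows the handle's bright top strip at (92–280, 439–501) on the left and (511–698, 443–509) on the right. The lip's top plate starts at (136,58) and (510,60).

Run:
```python
from h import *
np.set_printoptions(precision=4,suppress=True)
w0,w1=load("w0"),load("w1")
c0={'A':(92,439),'B':(280,440),'C':(94,499),'D':(272,502),'Lfl':(136,178),'Lfr':(248,177),'Lbl':(136,58),'Lbr':(257,60),'s1':(157,211),'s2':(220,211)}
c1={'A':(511,443),'B':(697,444),'C':(521,508),'D':(698,510),'Lfl':(536,180),'Lfr':(648,180),'Lbl':(510,60),'Lbr':(637,58),'s1':(567,216),'s2':(630,216)}
P={}
for k in c0:
    a,b=c0[k],c1[k]
    P[k],e=tri([(w0,(290+a[0]/2.66-.3,25+a[1]/3.2-.3)),(w1,(140+(b[0]-399)/2.66-.3,10+b[1]/3.2-.3))]); print(k,P[k],np.array(e))
# fit block pose; block y+ = world +y = image left; x+ = image up
M={'A':(-68,30,53),'B':(-68,-30,53),'C':(-90,30,53),'D':(-90,-30,53)}
def fit(ks,M):
    X=np.array([M[k] for k in ks])/1000;Y=np.array([P[k] for k in ks])
    mx,my=X.mean(0),Y.mean(0);U,S,V=np.linalg.svd((X-mx).T@(Y-my));R=V.T@np.diag([1,1,np.linalg.det(V.T@U.T)])@U.T
    return R,my-R@mx,np.linalg.norm(X@R.T+(my-R@mx)-Y,axis=1)
R,t,e=fit("ABCD",M);print(R,t,e)
from scipy.spatial.transform import Rotation as Ro
print(Ro.from_matrix(R).as_euler('ZYX',degrees=True))
for k in ('Lfl','Lfr','Lbl','Lbr','s1','s2'): print(k,R.T@(P[k]-t)*1000)
# board by mask in top
s=load("top");h=cv2.cvtColor(cv2.imread("pics/top.png"),cv2.COLOR_BGR2HSV)[150:260,400:495]
m=cv2.inRange(h,(12,60,110),(32,255,255));m=cv2.morphologyEx(m,cv2.MORPH_CLOSE,np.ones((5,5)))
cs=max(cv2.findContours(m,0,2)[0],key=cv2.contourArea)
q=cv2.boxPoints(cv2.minAreaRect(cs))+[400,150];print(q,cv2.contourArea(cs))
B=onz(s,q,.016);print(B,B.mean(0),[np.linalg.norm(B[i]-B[i-1]) for i in range(4)])
s=load("scene");h=cv2.cvtColor(cv2.imread("pics/scene.png"),cv2.COLOR_BGR2HSV)[245:345,150:255]
m=cv2.inRange(h,(12,60,110),(32,255,255));m=cv2.morphologyEx(m,cv2.MORPH_CLOSE,np.ones((5,5)))
cs=max(cv2.findContours(m,0,2)[0],key=cv2.contourArea)
print(cv2.approxPolyDP(cs,4,True).reshape(-1,2)+[150,245])
print(proj(s,B))
```

```text
A [0.5716 0.2966 0.1551] [0.0004 0.0004]
B [0.577  0.2374 0.1568] [0.0002 0.0002]
C [0.5548 0.2943 0.1535] [0.0001 0.0001]
D [0.5598 0.2369 0.1547] [0.0001 0.0001]
Lfl [0.6377 0.2896 0.1515] [0.0002 0.0002]
Lfr [0.6409 0.2558 0.1515] [0.0001 0.0001]
Lbl [0.6625 0.2929 0.1608] [0.0002 0.0002]
Lbr [0.6667 0.258  0.1573] [0.0001 0.0001]
s1 [0.6307 0.282  0.1469] [0.0001 0.0001]
s2 [0.6325 0.2625 0.1469] [0.0002 0.0002]
[[ 0.9903 -0.0874 -0.1082]
 [ 0.0895  0.9959  0.0152]
 [ 0.1065 -0.0248  0.994 ]] [0.6498 0.2726 0.1107] [0.0026 0.0023 0.0027 0.0027]
[ 5.166  -6.112  -1.4271]
Lfl [-6.1328 16.9976 42.0563]
Lfr [ -5.9504 -16.9146  41.2693]
Lbl [19.8022 17.9226 48.6674]
Lbr [ 20.3817 -17.1591  44.276 ]
s1 [-14.1679  10.1628  38.0997]
s2 [-14.1265  -9.412   37.6744]
[[411.176  233.6744]
 [427.6396 163.1159]
 [485.9326 176.7176]
 [469.4689 247.2761]] 4105.0
[[ 0.4611 -0.1383  0.016 ]
 [ 0.6501 -0.1929  0.016 ]
 [ 0.6088 -0.3454  0.016 ]
 [ 0.4224 -0.2872  0.016 ]] [ 0.5356 -0.2409  0.016 ] [np.float64(0.15376412598820074), np.float64(0.19670015193003576), np.float64(0.15800686175168677), np.float64(0.19525880352968378)]
[[227 254]
 [161 270]
 [169 344]
 [245 320]]
[[227.0237 250.8451]
 [246.2071 315.8123]
 [164.3228 341.4089]
 [159.1417 268.8251]]
```

Run:
```python
from h import *
np.set_printoptions(precision=4,suppress=True)
from scipy.spatial.transform import Rotation as Ro
w0,w1=load("w0"),load("w1")
print(w0["dist_coeffs"],w0["fx"],w0["cx"],w0["cy"]);print(w0["R"]@w1["R"].T)
c0=[(92,439),(280,440),(94,499),(272,502)];c1=[(511,443),(697,444),(521,508),(698,510)]
X=np.array([(-68,30,53),(-68,-30,53),(-90,30,53),(-90,-30,53)])/1000
for s,c,x0,u0,v0 in((w0,c0,0,290,25),(w1,c1,399,140,10)):
    uv=np.array([(u0+(a-x0)/2.66-.3,v0+b/3.2-.3) for a,b in c])
    K=np.array([[s["fx"],0,s["cx"]],[0,s["fy"],s["cy"]],[0,0,1]],float)
    n,rv,tv,er=cv2.solvePnPGeneric(X,uv,K,s["dist_coeffs"],flags=cv2.SOLVEPNP_IPPE)
    for a,b,e in zip(rv,tv,er):
        R=s["R"].T@cv2.Rodrigues(a)[0];t=s["R"].T@(b.ravel()-s["t"]);print(Ro.from_matrix(R).as_euler('ZYX',degrees=True),t,e)
# expected projections with 30deg slope
R=Ro.from_euler('ZYX',[5.2,-30,0],degrees=True).as_matrix();t=np.array([.6585,.2735,.15])
Y=np.vstack([X,np.array([(-14,55,11),(-14,-55,11),(-144,55,11),(-144,-55,11),(-68,30,11),(-68,-30,11)])/1000])
u=proj(w0,Y@R.T+t);print(np.c_[(u-[290,25])*[2.66,3.2],(proj(w1,Y@R.T+t)-[140,10])*[2.66,3.2]+[399,0]])
```

```text
[-0.0153  0.      0.      0.      0.    ] 300.30176157154136 321.80013079100866 200.89587713984753
[[ 1.     -0.0018 -0.0009]
 [ 0.0018  1.     -0.0008]
 [ 0.0009  0.0008  1.    ]]
[-108.2261  -36.2171 -143.1264] [0.6022 0.2761 0.2343] [87.4706]
[-100.7421   15.7322  143.8807] [0.6566 0.2719 0.123 ] [101.741]
[ -92.8241  -20.6279 -173.3168] [0.6124 0.2573 0.2121] [71.2165]
[-107.1712   28.1745  116.9081] [0.6578 0.2788 0.1257] [111.6241]
[[ 94.239  443.3373 503.2383 449.1132]
 [287.6123 444.4467 697.2303 449.2302]
 [ 93.4667 508.0268 525.1693 516.5762]
 [275.63   509.0061 707.9575 516.8814]
 [ 12.5231 168.0651 410.7686 172.5216]
 [376.9199 170.7155 776.0596 171.173 ]
 [ 31.1159 546.6742 538.2377 563.7997]
 [296.6706 548.0458 804.7293 564.4518]
 [ 93.528  355.2686 544.9951 365.3399]
 [265.8563 356.3183 717.8666 365.2957]]
```

The measured handle corners fit the 30° hang at yaw 5.2° and origin (0.659, 0.274, 0.150) within 2–3 px. I'll move to a hover along the block's normal and check from there.

```bash
cat >> h.py <<'E'
from scipy.spatial.transform import Rotation as Ro
YAW=5.2; T=np.array([.659,.274,.150])
def Rb(th,yaw=YAW): return Ro.from_euler('ZYX',[yaw,-th,0],degrees=True).as_matrix()
def tool(th,o=T,off=(-.079,0,.040),up=0,yaw=YAW):
    "TCP pose that puts the grasp point at block-frame off (+up along block z), block origin o, slope th"
    R=Rb(th,yaw); p=np.array(o)+R@(np.array(off)+[0,0,up+.163])
    Rt=np.c_[R[:,1],R[:,0],-R[:,2]]
    return list(p),list(Ro.from_matrix(Rt).as_euler('xyz',degrees=True))
E
python3 - <<'E'
from h import *
np.set_printoptions(precision=4,suppress=True)
for th,up,o in((30,.09,T),(30,0,T),(15,0,T),(0,0,T),(0,.1,T)):
    p,a=tool(th,o,up=up);print(np.array(p),np.array(a),r.inverse_kinematics(p,a))
p,a=tool(30,up=.09); r.reach(p,a); w=snap("wrist","w2")
X=np.array([(-68,30,53),(-68,-30,53),(-90,30,53),(-90,-30,53),(-14,55,11),(-144,55,11),(-14,-55,11),(-144,-55,11)])/1000
im=cv2.imread("pics/w2.png")
for q in proj(w,X@Rb(30).T+T): cv2.drawMarker(im,tuple(int(round(v)) for v in q),(0,255,0),0,7); 
print(proj(w,X@Rb(30).T+T))
cv2.imwrite("pics/w2m.png",im);s=r.sense();print(s["clock"],s["tcp_pos"],p)
E
```

```text
[0.445  0.2545 0.3642] [150.    0.   95.2] [ 29.8733 -20.4613 100.3276 -12.6171  72.8491  25.4711]
[0.4898 0.2586 0.2863] [150.    0.   95.2] [ 27.6171 -12.9157 102.1211 -12.3295  63.2459  25.2789]
[0.5307 0.2623 0.3256] [165.    0.   95.2] [24.3906 -2.2343 86.6648 -4.9361 81.3999 19.3222]
[0.5803 0.2668 0.353 ] [180.    0.   95.2] [21.6422 10.9836 69.4395 -0.     99.577  16.4422]
[0.5803 0.2668 0.453 ] [180.    0.   95.2] [ 21.6422  12.3555  57.7255  -0.     109.9191  16.4422]
[[335.9228 177.1085]
 [335.0888 252.5952]
 [306.1228 177.1157]
 [307.1245 252.5911]
 [397.2193 140.1182]
 [245.207  140.1837]
 [390.2167 258.999 ]
 [252.4243 258.9745]]
3.7 [0.4452 0.2548 0.3646] [np.float64(0.4449685017164729), np.float64(0.2545216077689424), np.float64(0.36424544330884057)]
```

View pics/w2m.png

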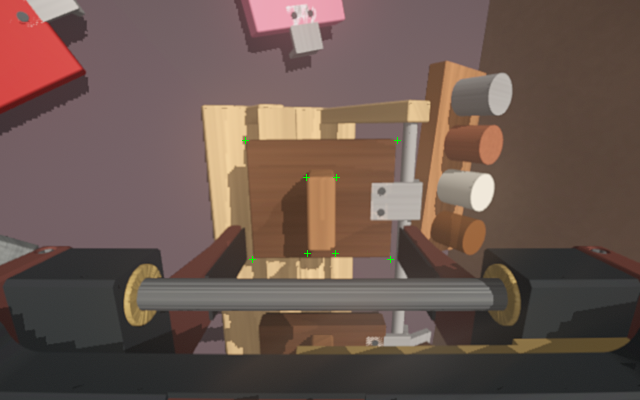

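The predicted corners (green) match the block and handle within about 2 px: handle at (307–336, 177–252), centred between the fingers. Next is descend, grip, then swing.

Run:
```python
from h import *
np.set_printoptions(precision=4,suppress=True)
def st(n):
    s=r.sense();print(n,round(s["clock"],2),np.array(s["tcp_pos"]),np.array(s["contact_force"]),round(s["opening"],4))
p,a=tool(30); r.servo_line(p,a,speed=.08); st("down")
r.grab(squeeze=45); st("grab")
for th in (25,20,15,10,5,0):
    p,a=tool(th,o=T+[0,0,.001]); r.servo_line(p,a,speed=.05); st(th)
r.wait(.3)
snap("scene","s3");snap("wrist","w3")
a=cv2.imread("pics/s3.png")[110:290,290:470];b=cv2.imread("pics/w3.png")
cv2.imwrite("pics/c3.png",np.hstack([cv2.resize(a,(400,400)),cv2.resize(b[80:400,160:480],(400,400))]))
st("end")
```

```text
down 4.97 [0.4898 0.2587 0.2871] [-0.108  -0.413   0.3147] 0.0878
grab 6.0 [0.4896 0.2586 0.2862] [-2.1863  0.5432  0.9421] 0.0221
25 6.54 [0.5022 0.2596 0.3005] [-0.7317 -0.373  -2.7876] 0.0219
20 7.08 [0.5158 0.2609 0.3141] [-0.1698  0.0335 -3.5484] 0.0223
15 7.61 [0.5306 0.2623 0.3262] [ 0.3839  0.2102 -4.3685] 0.0219
10 8.14 [0.5463 0.2638 0.3368] [ 0.2271  0.0349 -3.5219] 0.0217
5 8.68 [0.5629 0.2653 0.3461] [-0.4483 -0.1964 -3.1596] 0.022
0 9.21 [0.5803 0.2669 0.3538] [-0.4188  0.1463 -4.0137] 0.0217
end 9.61 [0.5802 0.2669 0.3541] [ 0.323   0.5748 -3.2   ] 0.0218
```

View pics/c3.png

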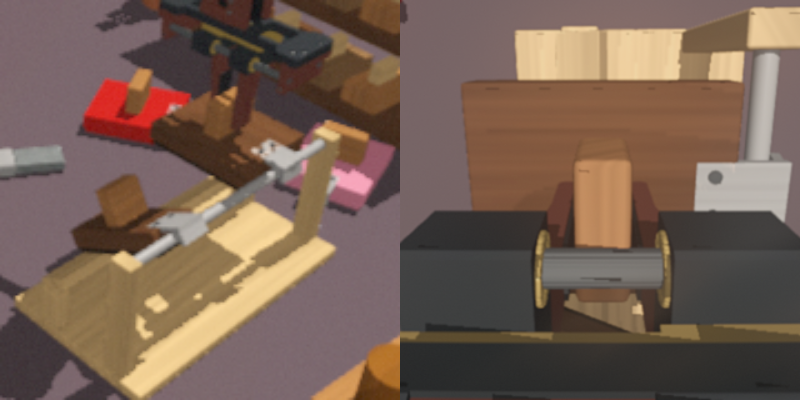

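Both crops show the block level: lip still on the rail at (283,155) in the scene crop, handle upright in the jaws. The wrist force of about −3.7 N matches the block's weight. I'll lift, then look at the board from beside it before setting down.

Run:
```python
from h import *
np.set_printoptions(precision=4,suppress=True)
p,a=tool(0,up=.12); r.servo_line(p,a,speed=.08)
print(r.sense()["contact_force"],r.sense()["opening"])
q=[.545,-.385,.53];ya=-16
Rt=[180,0,90+ya]; j=r.inverse_kinematics(q,Rt);print(j)
r.reach(q,Rt); r.wait(.3); w=snap("wrist","w4");print(r.sense()["clock"])
B=np.array([[.4611,-.1383,.016],[.6501,-.1929,.016],[.6088,-.3454,.016],[.4224,-.2872,.016]])
print(proj(w,B))
im=cv2.imread("pics/w4.png");h=cv2.cvtColor(im,cv2.COLOR_BGR2HSV)
m=cv2.inRange(h,(12,60,110),(32,255,255));m=cv2.morphologyEx(m,cv2.MORPH_CLOSE,np.ones((7,7)))
for c in sorted(cv2.findContours(m,0,2)[0],key=cv2.contourArea)[-3:]:
    b=cv2.approxPolyDP(c,6,True).reshape(-1,2);print(cv2.contourArea(c),b.tolist())
    cv2.drawContours(im,[c],-1,(255,0,0),1)
    if len(b)==4:
        W=onz(w,b,.016);print(W,W.mean(0),[float(np.linalg.norm(W[i]-W[i-1])) for i in range(4)])
cv2.imwrite("pics/w4m.png",im)
```

```text
[-0.3372  0.1243 -2.7532] 0.021476842752535384
[-38.1589  20.9321  39.4119   0.     119.656  -22.1589]
13.9333
[[221.6785  24.2128]
 [354.0451  24.3483]
 [352.9521 133.1322]
 [231.2633 130.1442]]
1098.0 [[552, 20], [507, 38], [511, 66], [523, 61], [517, 42], [536, 32], [543, 80], [557, 78]]
12669.0 [[227, 26], [233, 128], [351, 128], [353, 26]]
[[ 0.4679 -0.1428  0.016 ]
 [ 0.4262 -0.2848  0.016 ]
 [ 0.6078 -0.3368  0.016 ]
 [ 0.648  -0.1946  0.016 ]] [ 0.5375 -0.2398  0.016 ] [0.1874608005251031, 0.14800499950604667, 0.18887201340589313, 0.14773354162763935]
19727.5 [[212, 154], [213, 182], [232, 182], [244, 197], [243, 207], [216, 206], [219, 244], [277, 247], [285, 226], [297, 223], [302, 277], [343, 277], [346, 220], [360, 225], [369, 247], [417, 245], [408, 240], [406, 211], [422, 215], [426, 209], [412, 210], [408, 200], [428, 199], [428, 183], [406, 187], [403, 177], [430, 172], [431, 180], [416, 164], [431, 164], [433, 149], [400, 147], [388, 159], [378, 156], [385, 146], [365, 145], [229, 146]]
```

View pics/w4m.png

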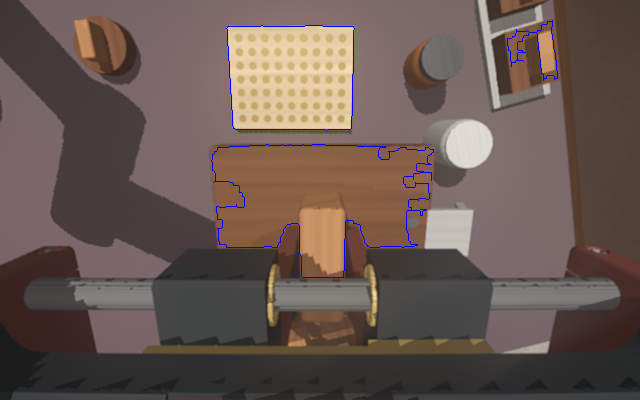

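The board is clean in view at (227–353, 26–128), measuring 188×148 mm. Its centre is (0.5375, −0.2398) at yaw −16°, within 2 mm of the top-view estimate. The block hangs square in the jaws, so I'll set it down with force sensing.

Run:
```python
from h import *
np.set_printoptions(precision=4,suppress=True)
C=np.array([.5375,-.2398]);Rt=[180,0,74]
r.servo_line([*C,.36],Rt,speed=.15); r.servo_line([*C,.244],Rt,speed=.08); r.wait(.3)
f0=np.mean([(r.wait(.05),r.sense()["contact_force"][2])[1] for _ in range(6)]);print("f0",f0)
z=.244
while z>.230:
    z-=.001; r.servo_line([*C,z],Rt,speed=.02); r.wait(.1)
    f=np.mean([(r.wait(.02),r.sense()["contact_force"][2])[1] for _ in range(4)]);print(round(z,4),round(f,2))
    if f-f0>4: break
s=r.sense();print(s["clock"],s["tcp_pos"],s["orientation"])
snap("scene","s5");snap("top","t5")
a=cv2.imread("pics/s5.png")[200:380,90:290];b=cv2.imread("pics/t5.png")[130:290,370:530]
cv2.imwrite("pics/c5.png",np.hstack([cv2.resize(a,(440,400)),cv2.resize(b,(350,400))]))
```

```text
f0 -3.1646130922166136
0.243 -3.03
0.242 -3.42
0.241 -3.55
0.24 -3.13
0.239 -3.78
0.238 -3.72
0.237 -3.34
0.236 -3.87
0.235 2.01
21.525 [ 0.5376 -0.2398  0.2357] [179.9564   0.0074  74.0062]
```

View pics/c5.png

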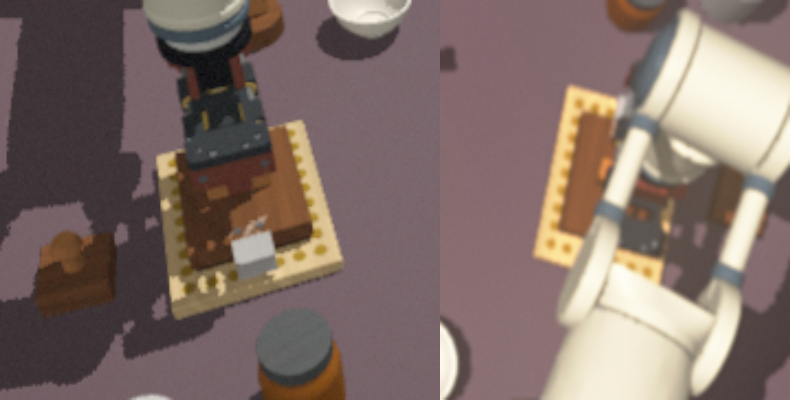

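Contact came at TCP z 0.2357 (0.236 expected). Both crops show the block lying square in the middle of the board with an even margin around it. Release and retreat.

Run:
```python
from h import *
np.set_printoptions(precision=4,suppress=True)
C=[.5375,-.2398];Rt=[180,0,74]
r.let_go(); r.wait(.2); r.servo_line([*C,.42],Rt,speed=.12); r.reach([.48,-.02,.45],Rt); r.wait(.4)
t=snap("top","t6"); s=r.sense();print(s["clock"],s["contact_force"],s["opening"])
Rz=Ro.from_euler('z',-16,degrees=True).as_matrix()
O=np.array([*C,.033])+Rz@[.079,0,0]
X=np.array([(-14,55,11),(-14,-55,11),(-144,-55,11),(-144,55,11)])/1000
im=cv2.imread("pics/t6.png")
im=cv2.resize(im,None,fx=4,fy=4,interpolation=cv2.INTER_CUBIC)
for q in proj(t,X@Rz.T+O): cv2.drawMarker(im,tuple(int(round(v*4)) for v in q),(0,255,0),0,15)
cv2.imwrite("pics/c6.png",np.hstack([im[560:1060,1600:2000],im[560:1060,850:1250]][:1]+[cv2.resize(im[480:980,780:1480],(400,500))]))
```

```text
25.9917 [ 0.5899  0.156  -0.0253] 0.08789116819571433
```

View pics/c6.png

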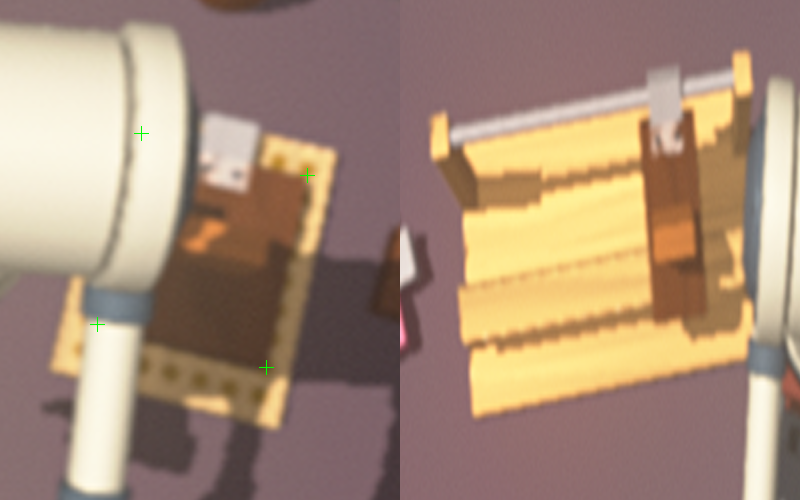

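The block's visible right-hand corners (308,175) and (266,367) sit on the predicted marks, and it lies flat and square. The narrow block hangs as before. The robot is clear of everything.

```bash
python3 -c "
from h import *
r.hand_in(); print(r.sense()['clock'])"
```

```text
the job is handed in; nothing more can be done
the job is handed in; nothing more can be done
```

The broad block is on the proofing board and the job is handed in. The clock read 26.0 s at the last check before that. No verdict was reported.

**What I did:** I gripped the broad block across its handle and swung it about the rail from 30° to level, with the lip still on the rail. I then lifted it off and measured the board with the wrist camera: centre (0.5375, −0.2398), yaw −16°. I lowered the block until the wrist force showed contact, let go and moved clear.

**Last checks:**
- **Height:** contact came at TCP z 0.2357, against 0.236 expected.
- **Position:** the two block corners visible in the final top view lay on their predicted marks. The arm hid the other two. The block looked flat and square.
- **Narrow block:** it still hung on the rail. I judged this by eye and did not measure it.
- **Robot:** the gripper was open, with about 0.6 N on the wrist sensor, which is near zero.

**What disagreed:**
- Triangulating the handle's corners from the first two wrist views gave a slope of only about 6°, not 30°. The cause was not found. A square-on close view then matched the 30° pose within about 2 px, and the grasp confirmed it.
- The board's height was not measured separately. I used 16 mm; board centres from two cameras agreed at that height, and so did the contact.

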